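Wake a hardness gauge and hold it on a foam sample

ROBOT

A 6-joint arm with a two-finger parallel gripper is mounted at the origin on the work surface; the furniture and walls round the work are solid. World frame = base frame: x ahead of the robot, y to its left, z up, the work surface at z = 0. Lengths are in m, angles in degrees, forces in N, time in s.
With the tool pointing down it reaches from about 0.3 to 0.75 m from the base axis. Payload 8.5 kg.
Tool frame: the origin (TCP) lies between the finger pads, 19 mm behind the fingertips; this is the grasp point; z points along the fingers, y is the line along which they close (so a half turn about z gives the same grasp; the last joint's range is limited). The gripper opens to 85 mm and grips with 20 to 120 N. Pads are 22 mm wide; open, the fingers measure 114 mm over their backs; the gripper's body (76 mm by 85 mm) begins 54 mm behind the grasp point. The pads swing forward as they close: fully open they stand 13 mm farther back than shut.
Start: joints at [-76.965, 21.807, 74.336, -0, 83.858, -12.336], TCP at [0.236, -0.497, 0.25] pointing down, gripper open.
Joint ranges: [-178.18, 178.18], [-50.72, 133.34], [12.68, 142.11], [-81.47, 261.47], [9.98, 163.14], [-165.26, 165.26]. Speed limits (degrees/s): [136.94, 136.94, 180, 180, 180, 180].

INTERFACE

Orientations are given as a 3x3 rotation matrix whose columns are the frame's x, y, z axes.
In Python, from rig import env, optics gives the robot as it stands.
- The arm moves only by the shell command python3 -m jog 'ROWS' [OPENING] [FORCE]. ROWS is JSON, a list of rows, each an object with "linear": the shift along the tool's x, y, z in units of 40 mm (1.0 is 40 mm), a list of three; "roll": the turn about the tool's z in units of 5 degrees (1.0 is 5 degrees). A call has 1 to 12 rows; each row shifts and turns the commanded pose from where the row before left it, along the tool's axes as they then stand; what a row does not reach is not made up. A row lasts 1/12 s, in which the tool goes at most 41.7 mm and 7.16 degrees, less where a joint would pass 70% of its speed; a pose out of reach is approached as far as the arm can. A call is refused whole if a number of a shift passes 1 or a number of a turn 1, either way. A call with a gripper value outside its range is refused whole. OPENING is the opening, from -1 (shut) to 1 (fully open), set as the call begins (- or left out, the last holds). The fingers move at their own pace and stop on an object; FORCE is the grip in N (left out, the last holds). Time passes only in rows, so rows that do not move let the fingers close. It gives the time, the measured TCP pose, the force, the opening and the grip force at its end, in the units of the state.
- env.observe(): the state, without advancing time (a new reading comes with each control period).
- optics.get_image(name): name is "side" or "top"; returns the picture (420x560x3 uint8, red, green, blue); there is no depth.
- optics.calibration(name): a dict with "fov_y" (degrees; the focal length in pixels is half the picture's height over the tangent of half this angle, whatever the lens; pixels are square), "cx", "cy" (the principal point, pixels), "D" ([k1, k2, p1, p2, k3] as OpenCV has them; the pictures are not rectified), "T" (4x4, takes a point from camera to world coordinates). Camera axes: x right, y down, z forward; pixel columns grow to the right and rows downward; lengths in m; the calibration is good to about 2 mm. A picture is of the moment at which its call begins. calibration takes no time and is no camera call.
- env.close_job(): hands the job in; it is judged then, once.
The state is a dict: "time_s": time; "q": joint angles; "qvel": joint speeds; "joint_efforts": joint torques, N m; "position": TCP position; "tool_rot": TCP orientation; "ft_force": force on the tool from outside, world axes, zero at the start; "wrist_torque": the same for the moment, N m; "grip_width": finger opening in m; "gripper_force": force on a finger pad.
Only numpy, scipy, OpenCV 4.12 (cv2) and the standard library are available. Lean on these libraries where they do the work, as an engineer would, in place of code of your own. Each camera call takes 0.05 s, during which the arm holds its last target. There are 200 camera calls.

TASK

First wake the hardness gauge: twist the bar knob on its grey readout unit clockwise to its stop and let go, so that it springs back. Then lift the gauge out of its wooden holder and hold its plunger on the middle one of the five foam discs on the sloping strip, with the gauge square to the strip's face and pressed gently until the plunger is about half-way in. Finish while still holding it there in the gripper, and leave the other things on the bench where they are.

Things in the scene. Friction and masses are not known exactly. Their poses are not given: they have to be found in the camera images.
- readout: grey plastic readout unit, fixed on the bench, 110 x 130 mm and 38 mm high; dark-framed screen on its +y half, black bar knob on its -y half (34 mm from its centre). Origin under its centre, z up.
- knob_grip (a point): point on the knob's upright axis, 66 mm above the bench and 6 mm below the knob's top: a good TCP height. The knob is a black bar 12 mm thick, 42 mm long, 30 mm high over a disc 40 mm across whose top is 43 mm above the bench. At rest the bar lies along the readout's x. This frame turns with the knob: x along the bar, y across its 12 mm.
- knob (a joint): turn of the knob, rad: 0 at rest, grows clockwise seen from above, stop at 1.0. A spring always turns it back to 0 (0.03 N m at rest, 0.13 N m at the stop).
- holder: plain wooden block, fixed on the bench, 80 x 80 mm and 65 mm high, with an upright hole of 23 mm right through its centre. Origin under its centre, z up.
- gauge: hardness gauge, loose, about 0.12 kg, upright in the holder, flange on the holder's top. Origin: centre of the flange's underside, z up its axis. Flange 34 mm across, z 0 to 5 mm; square grey housing to grip, 26 x 26 mm (faces across x and y), z 5 to 49; cap to z 53; below: steel barrel 17 mm across to z -40, plunger out to z -56.
- tip (a point): lower end of the gauge's plunger (a 7 mm round-nosed pin), on the gauge's axis, 56 mm below the gauge's origin when the plunger is out.
- plunger (a joint): how far the gauge's plunger is pushed into the barrel, m: 0 out, 0.016 fully in. A light spring pushes it out: 0.5 N at 0, 2.5 N at 0.008, 4.5 N at 0.016.
- rest: grey painted rest, fixed on the bench, 110 mm deep (x), 230 mm wide (y); its top slopes at 20 degrees from 12 mm high along its -x edge to 52 mm along its +x edge. A thin white strip 194 x 47 mm is fixed along the middle of the slope, its length along y, with five round foam discs in a row on it. Origin under the rest's centre, z up.
- spot (a point): centre of the top of the middle disc (each disc 22 mm across, rising 3.5 mm above the strip, 36 mm apart along it; this one lies over the middle of the rest, 37 mm above the bench). Its z points straight out of the sloping face (20 degrees from vertical, leaning to the rest's -x), its y along the strip.
- putty_tin: round flat tin, 66 mm across, 38 mm high; a bystander; origin under its centre
- spare_wheel_1: black-tyred model wheel lying flat, 72 mm across, 28 mm high; a bystander; origin under its centre
Mind the look-alikes: they are no part of the job. There is more than one size of the readout; the job needs the larger.

How it is judged:
By the outcome, as a careful person would: the job done as asked, in the order asked, and still so for the second after the job is handed in, while the arm keeps its last pose, push and grip.
It also fails if it takes over 58 s, if anything falls off the work surface, if the arm or the gripper's body presses on something with over 40 N, if the wrist force passes 120 N, or if a joint passes its speed limit or range.

## Working session

There is one attempt and no reset: what is moved stays moved. The work goes in short steps, Python scripts to look and compute and a shell command to move; the robot and the scene stay as the last step left them, time stands still between calls to the robot, and variables do not carry over. Pictures are saved under pics/ and viewed, at most 10 in all, crops included, and the job is handed in when it is done.

```bash
mkdir -p pics; ls; python3 - <<'E'
from rig import env, optics
import cv2,numpy as np
for n in("side","top"):
    im=optics.get_image(n); cv2.imwrite(f"pics/{n}0.png",im[:,:,::-1])
    c=optics.calibration(n); print(n,c["fov_y"],c["cx"],c["cy"],c["D"]);print(np.round(c["T"],4))
s=env.observe();print(s["time_s"],s["position"],np.round(s["tool_rot"],3),s["ft_force"],s["grip_width"])
E
```

```text
pics
side 42.469468130844916 280.63866890934185 208.60860742972807 [-0.09777379  0.          0.          0.          0.        ]
[[ 0.9022 -0.1666  0.3979 -0.1129]
 [-0.4312 -0.3761  0.8201 -1.1589]
 [ 0.013  -0.9115 -0.4112  0.6325]
 [ 0.      0.      0.      1.    ]]
top 47.84615462138076 273.34879399012203 208.0683834612813 [-0.05741101  0.          0.          0.          0.        ]
[[ 7.2000e-03 -9.7890e-01  2.0430e-01  1.5970e-01]
 [-1.0000e+00 -7.0000e-03  1.4000e-03 -1.1100e-02]
 [ 1.0000e-04 -2.0430e-01 -9.7890e-01  1.4186e+00]
 [ 0.0000e+00  0.0000e+00  0.0000e+00  1.0000e+00]]
0.1 [ 0.23560083 -0.49672083  0.24946616] [[ 0.904  0.428 -0.   ]
 [ 0.428 -0.904  0.001]
 [ 0.    -0.001 -1.   ]] [ 0.51937758 -0.23912829  0.01060209] 0.08541318626955455
```

View pics/side0.png

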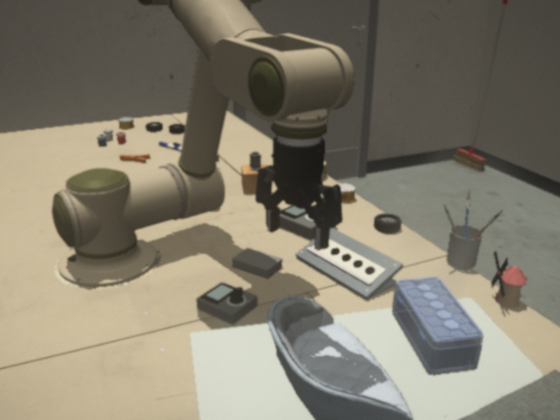

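View pics/top0.png

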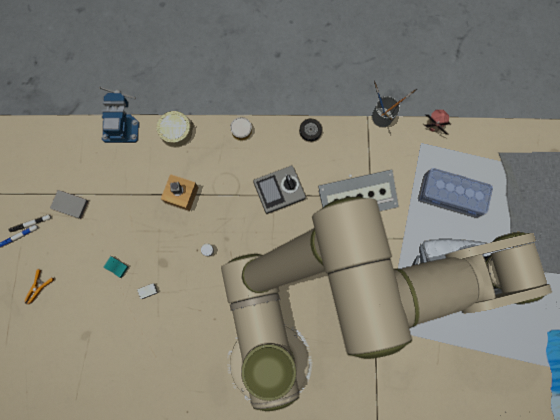

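Top view: readout candidates are the one at top (279,189), with its knob at (290,183), and a second one at side (227,300), hidden in the top view by the arm. The holder and gauge are at top (180,190) and the rest is at (358,190). The arm blocks some of this, so I'll swing it to the left.

```bash
R='{"linear":[0.76,-0.62,0]}'; python3 -m jog '[{"linear":[0.76,-0.62,-0.2]},{"linear":[0.76,-0.62,-0.2]},{"linear":[0.76,-0.62,0]},{"linear":[0.76,-0.62,0]},{"linear":[0.76,-0.62,0]},{"linear":[0.76,-0.62,0]},{"linear":[0.76,-0.62,0]},{"linear":[0.76,-0.62,0]},{"linear":[0.76,-0.62,0]},{"linear":[0.76,-0.62,0]},{"linear":[0.76,-0.62,0]},{"linear":[0.76,-0.62,0]}]'
python3 -m jog '[{"linear":[0.5,-0.8,0]},{"linear":[0.5,-0.8,0]},{"linear":[0,-0.95,0]},{"linear":[0,-0.95,0]},{"linear":[0,-0.95,0]},{"linear":[0,-0.95,0]},{"linear":[0,-0.95,0]},{"linear":[0,-0.95,0]},{"linear":[0,-0.95,0]},{"linear":[0,-0.95,0]},{"linear":[-0.1,-0.95,0]},{"linear":[-0.1,-0.95,0]}]'
python3 -m jog '[{"linear":[-0.1,-0.95,0]},{"linear":[-0.1,-0.95,0]},{"linear":[-0.1,-0.95,0]},{"linear":[-0.1,-0.95,0]},{"linear":[-0.1,-0.95,0]},{"linear":[0,0,0]}]'
python3 - <<'E'
from rig import env, optics
import cv2
for n in("side","top"):
    cv2.imwrite(f"pics/{n}1.png",optics.get_image(n)[:,:,::-1])
s=cv2.imread("pics/side1.png");t=cv2.imread("pics/top1.png")
a=cv2.resize(t[140:250,140:410],(800,326),interpolation=cv2.INTER_CUBIC)
b=cv2.resize(s[140:335,190:410],(309,274),interpolation=cv2.INTER_CUBIC)
c=cv2.resize(s[135:245,215:365],(374,274),interpolation=cv2.INTER_CUBIC)
import numpy as np
o=np.zeros((600,800,3),np.uint8);o[:326]=a;o[326:,:309]=b;o[326:,320:694]=c
cv2.imwrite("pics/m1.png",o);print(env.observe()["q"])
E
```

```text
[-7.69667738e+01  2.18262180e+01  7.43635574e+01 -1.17745604e-03
  8.38580196e+01 -1.23341324e+01]invalid input
invalid input
invalid input
```

View pics/m1.png

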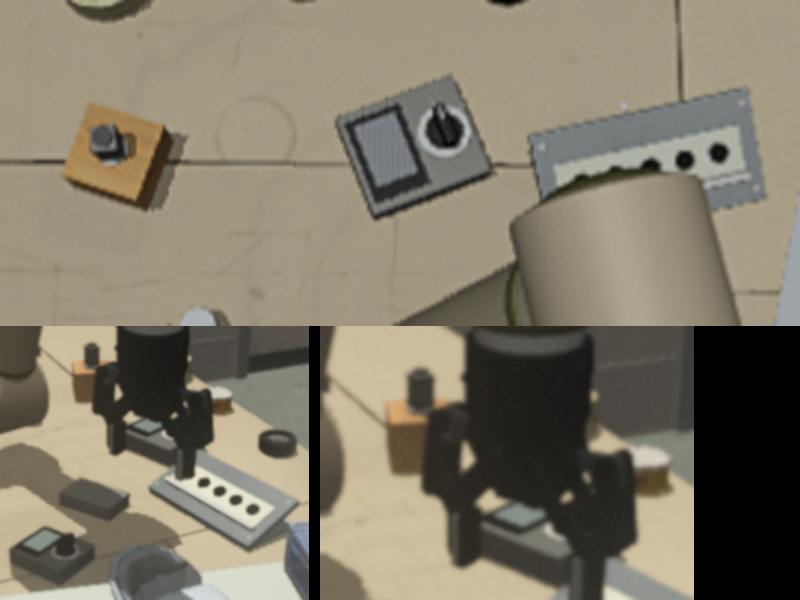

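View pics/side1.png

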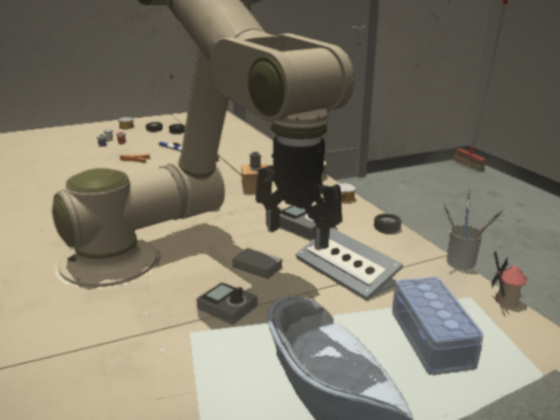

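The jog was refused, most likely because every row needs a "roll". In these pictures the arm hasn't moved. Retrying.

```bash
python3 -m jog '[{"linear":[0.76,-0.62,-0.2],"roll":0},{"linear":[0.76,-0.62,-0.2],"roll":0},{"linear":[0.76,-0.62,0],"roll":0},{"linear":[0.76,-0.62,0],"roll":0},{"linear":[0.76,-0.62,0],"roll":0},{"linear":[0.76,-0.62,0],"roll":0},{"linear":[0.76,-0.62,0],"roll":0},{"linear":[0.76,-0.62,0],"roll":0},{"linear":[0.76,-0.62,0],"roll":0},{"linear":[0.76,-0.62,0],"roll":0},{"linear":[0.76,-0.62,0],"roll":0},{"linear":[0.76,-0.62,0],"roll":0}]'
```

```text
time_s: 1.2
position: [0.4381, -0.0698, 0.2661]
tool_rot: [[0.904, 0.428, 0.0], [0.428, -0.904, -0.0], [0.0, 0.0, -1.0]]
ft_force: [0.7, -1.8, -0.2]
grip_width: 0.0855
gripper_force: 0.0
```

```bash
python3 -m jog '[{"linear":[0.5,-0.8,0],"roll":0},{"linear":[0.5,-0.8,0],"roll":0},{"linear":[0,-0.95,0],"roll":0},{"linear":[0,-0.95,0],"roll":0},{"linear":[0,-0.95,0],"roll":0},{"linear":[0,-0.95,0],"roll":0},{"linear":[0,-0.95,0],"roll":0},{"linear":[0,-0.95,0],"roll":0},{"linear":[0,-0.95,0],"roll":0},{"linear":[0,-0.95,0],"roll":0},{"linear":[-0.1,-0.95,0],"roll":0},{"linear":[-0.1,-0.95,0],"roll":0}]'
python3 -m jog '[{"linear":[-0.1,-0.95,0],"roll":0},{"linear":[-0.1,-0.95,0],"roll":0},{"linear":[-0.1,-0.95,0],"roll":0},{"linear":[-0.1,-0.95,0],"roll":0},{"linear":[-0.1,-0.95,0],"roll":0},{"linear":[0,0,0],"roll":0}]'
python3 - <<'E'
from rig import env, optics
import cv2
import numpy as np
for n in("side","top"):
    cv2.imwrite(f"pics/{n}2.png",optics.get_image(n)[:,:,::-1])
s=cv2.imread("pics/side2.png");t=cv2.imread("pics/top2.png")
o=np.zeros((600,800,3),np.uint8)
o[:300]=cv2.resize(t[145:243,150:410],(800,300),interpolation=cv2.INTER_CUBIC)
o[300:]=cv2.resize(s[140:310,195:421],(800,600),interpolation=cv2.INTER_CUBIC)[:300]
cv2.imwrite("pics/m2.png",o);print(env.observe()["q"])
E
```

```text
time_s: 2.2
position: [0.2751, 0.3446, 0.266]
tool_rot: [[0.904, 0.428, 0.0], [0.428, -0.904, -0.0], [0.0, 0.0, -1.0]]
ft_force: [1.7, 0.1, 0.0]
grip_width: 0.0853
gripper_force: 0.0
time_s: 2.7
position: [0.1736, 0.5101, 0.2653]
tool_rot: [[0.901, 0.433, -0.001], [0.433, -0.901, 0.001], [-0.001, -0.001, -1.0]]
ft_force: [-0.6, -0.8, -0.5]
grip_width: 0.0859
gripper_force: 0.0
[ 5.81926435e+01  1.98565370e+01  7.47822434e+01 -1.13400418e-02
  8.54225706e+01  1.22685079e+02]
```

View pics/m2.png

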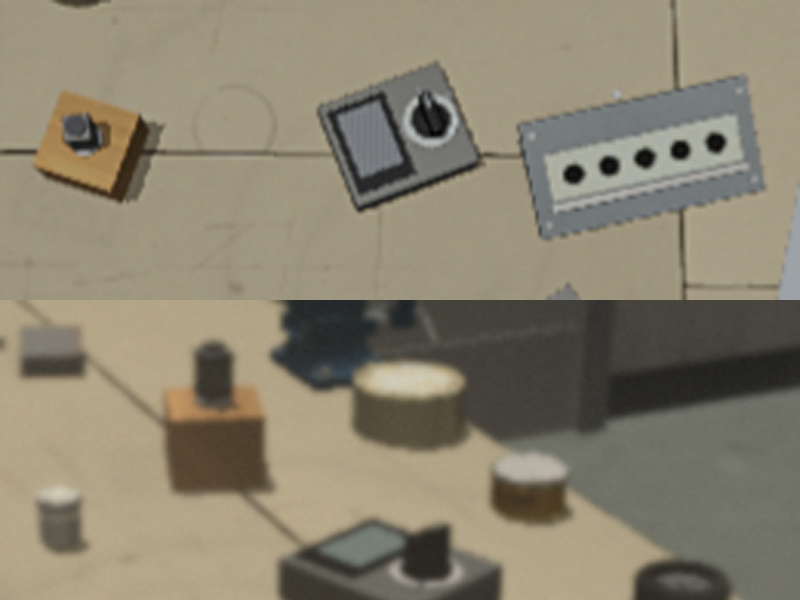

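Montage: the upper half is the top view at about 3.07x, the lower half the side view at about 3.54x.

Candidates for "the readout":
- **A:** top px (280,189), knob (290,182), with a white ring and black bar.
- **B:** side px (227,300), the near unit, smaller.

A spans about 110x130 mm, so I'm taking it as the larger one and will check that numerically. Gauge: top px (176,186), in the orange holder. Middle disc: top px (360,197).

```bash
cat > h.py <<'E'
import numpy as np,cv2
from rig import env,optics
def ray(n,p):
    c=optics.calibration(n);f=210/np.tan(np.radians(c["fov_y"]/2))
    K=np.array([[f,0,c["cx"]],[0,f,c["cy"]],[0,0,1]]);T=np.array(c["T"])
    u=cv2.undistortPoints(np.array([[p]],float),K,np.array(c["D"]))[0,0]
    return T[:3,3],T[:3,:3]@np.r_[u,1]
def plane(n,p,z):
    o,d=ray(n,p);return o+d*(z-o[2])/d[2]
def tri(a,b):
    (o,d),(q,e)=ray("top",a),ray("side",b)
    s=np.linalg.lstsq(np.c_[d,-e],q-o,rcond=None)[0]
    A,B=o+s[0]*d,q+s[1]*e;return (A+B)/2,np.linalg.norm(A-B)
def proj(n,P):
    c=optics.calibration(n);f=210/np.tan(np.radians(c["fov_y"]/2))
    K=np.array([[f,0,c["cx"]],[0,f,c["cy"]],[0,0,1]]);T=np.linalg.inv(np.array(c["T"]))
    return cv2.projectPoints(np.array(P,float).reshape(-1,3),cv2.Rodrigues(T[:3,:3])[0],T[:3,3],K,np.array(c["D"]))[0][:,0]
E
python3 - <<'E'
from h import *
np.set_printoptions(precision=4,suppress=True)
m=lambda u,v:(149.5+u/3.077+.16,144.5+v/3.061+.16)
def blobs(n,box):
    g=cv2.cvtColor(cv2.imread(f"pics/{n}2.png"),cv2.COLOR_BGR2GRAY);x0,y0,x1,y1=box
    b=(g[y0:y1,x0:x1]<70).astype(np.uint8)
    k,l,s,c=cv2.connectedComponentsWithStats(b)
    return [(s[i,4],c[i]+[x0,y0]) for i in range(1,k) if 8<s[i,4]<150]
print("top",blobs("top",(325,180,395,212)));print("side",blobs("side",(300,225,395,285)))
for nm,z,cs in [("readout",.038,[(320,106),(437,66),(480,152),(358,202)]),("rest",0.0,[(518,124),(743,76),(765,188),(543,238)]),("holder",.065,[(62,92),(147,120),(119,192),(37,165)])]:
    zz=[z]*4 if nm!="rest" else [.052,.052,.012,.012]
    P=np.array([plane("top",m(*c),h) for c,h in zip(cs,zz)])
    e=[P[(i+1)%4]-P[i] for i in range(4)]
    print(nm,P[:,:2].mean(0),"edges",[round(np.linalg.norm(v[:2]),4) for v in e],"yaw",[round(np.degrees(np.arctan2(v[1],v[0])),1) for v in e])
sd=lambda u,v:(194.5+u/3.54+.14,139.5+(v-300)/3.53+.14)
print("knob",tri(m(430,112),sd(435,530)),plane("top",m(430,112),.072),plane("top",m(431,119),.043))
print("cap",tri(m(79,127),sd(213,350)),plane("top",m(79,127),.118))
# crops to view
t=cv2.imread("pics/top2.png");s=cv2.imread("pics/side2.png")
o=np.zeros((600,800,3),np.uint8)
for i,(im,x,y,w,h) in enumerate([(t,155,165,50,50-0),(t,248,160,67,50),(s,235,140,50,50),(s,270,190,67,50)]):
    r=cv2.resize(im[y:y+h,x:x+w],None,fx=5.9,fy=5.9,interpolation=cv2.INTER_CUBIC)
    X=(i%2)*300;Y=(i//2)*300;o[Y:Y+r.shape[0],X:X+r.shape[1]]=r
cv2.imwrite("pics/m3.png",o)
E
```

```text
top [(np.int32(27), array([382.2222, 191.2963])), (np.int32(29), array([370.5517, 193.6897])), (np.int32(29), array([359.2069, 196.2414])), (np.int32(29), array([347.5862, 198.7241])), (np.int32(29), array([335.8966, 201.4828]))]
side [(np.int32(140), array([385.5357, 228.1643])), (np.int32(24), array([324.2917, 245.0417])), (np.int32(27), array([334.7778, 251.1111])), (np.int32(27), array([346., 257.])), (np.int32(58), array([320.6034, 270.8276])), (np.int32(27), array([357.4444, 263.2593])), (np.int32(27), array([369.4074, 270.0741]))]
readout [ 0.5112 -0.0265] edges [np.float64(0.1222), np.float64(0.0969), np.float64(0.1288), np.float64(0.1037)] yaw [np.float64(-69.9), np.float64(-154.4), np.float64(113.2), np.float64(21.7)]
rest [ 0.4886 -0.2659] edges [np.float64(0.227), np.float64(0.1074), np.float64(0.2274), np.float64(0.1088)] yaw [np.float64(-77.1), np.float64(-165.4), np.float64(103.2), np.float64(14.3)]
holder [0.4915 0.2687] edges [np.float64(0.088), np.float64(0.0751), np.float64(0.084), np.float64(0.0756)] yaw [np.float64(-108.3), np.float64(161.5), np.float64(72.0), np.float64(-15.5)]
knob (array([ 0.5242, -0.0568,  0.0713]), np.float64(0.00500462715247132)) [ 0.5217 -0.0558  0.072 ] [ 0.5224 -0.0578  0.043 ]
cap (array([0.4929, 0.2711, 0.1131]), np.float64(0.0022509959848379373)) [0.4928 0.2697 0.118 ]
```

View pics/m3.png

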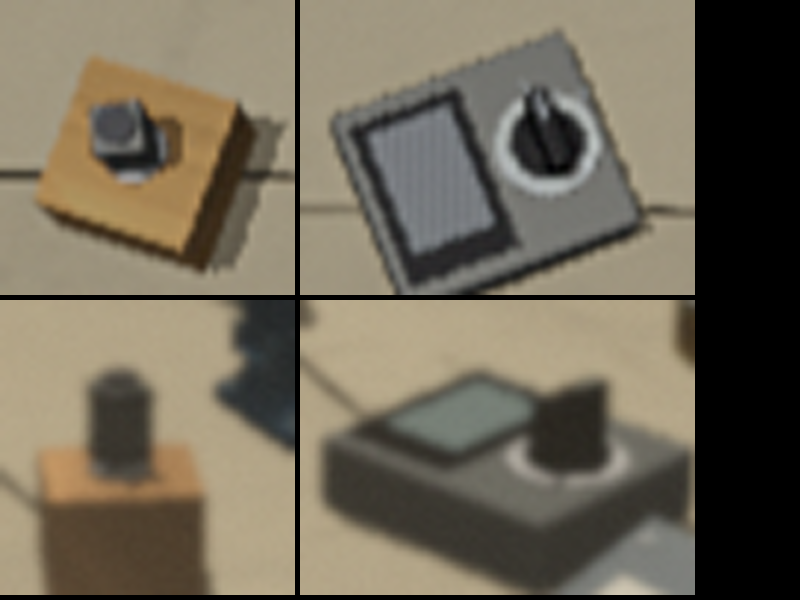

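Unit A measures about 129x104 mm, yaw about 22°, and its knob top sits at z of about 0.071, so it is the larger readout. The crops show the knob bar at rest, and the gauge upright with its faces at a yaw of about 8°. Next I'll compute the spot pose and the move to the knob.

```bash
cat >> h.py <<'E'
def go(P,yaw):
    s=env.observe();R=np.array(s["tool_rot"]);d=R.T@(np.array(P)-s["position"])
    y=np.degrees(np.arctan2(R[1,0],R[0,0]))
    print("t",s["time_s"],"yaw",round(y,2),"units",np.round(d/.04,3),"roll units",round((y-yaw)/5,3),"rows>=",round(np.linalg.norm(d)/.0417,1))
E
python3 - <<'E'
from h import *
np.set_printoptions(precision=4,suppress=True)
T=[(335.8966,201.4828),(347.5862,198.7241),(359.2069,196.2414),(370.5517,193.6897),(382.2222,191.2963)]
S=[(324.2917,245.0417),(334.7778,251.1111),(346,257),(357.4444,263.2593),(369.4074,270.0741)]
P=np.array([tri(a,b)[0] for a,b in zip(T,S)]);print(P,P.mean(0))
v=P[0]-P[4];print("y yaw",np.degrees(np.arctan2(v[1],v[0]))-90,np.linalg.norm(v)/4)
print(np.mean([plane("top",a,.037) for a in T],0),np.mean([plane("side",a,.037) for a in S],0))
go([.523,-.057,.20],22)
E
```

```text
[[ 0.4697 -0.1963  0.035 ]
 [ 0.478  -0.2315  0.0347]
 [ 0.486  -0.2667  0.0353]
 [ 0.4943 -0.3013  0.0353]
 [ 0.502  -0.337   0.0352]] [ 0.486  -0.2666  0.0351]
y yaw 12.9342085115739 0.03607596505243931
[ 0.4861 -0.2665  0.037 ] [ 0.4834 -0.2694  0.037 ]
t 2.8 yaw 25.51 units [ 1.759 16.454  1.647] roll units 0.702 rows>= 16.0
```

```bash
python3 -m jog '[{"linear":[0.1,0.9,0],"roll":0.1},{"linear":[0.1,0.9,0],"roll":0.1},{"linear":[0.1,0.9,0],"roll":0.1},{"linear":[0.1,0.9,0],"roll":0.1},{"linear":[0.1,0.9,0],"roll":0.1},{"linear":[0.1,0.9,0],"roll":0.1},{"linear":[0.1,0.9,0],"roll":0.1},{"linear":[0.1,0.9,0],"roll":0},{"linear":[0.1,0.9,0.1],"roll":0},{"linear":[0.1,0.9,0.1],"roll":0},{"linear":[0.1,0.9,0.2],"roll":0},{"linear":[0.1,0.9,0.2],"roll":0}]' 0.0
python3 -m jog '[{"linear":[0.1,0.9,0.2],"roll":0},{"linear":[0.1,0.9,0.2],"roll":0},{"linear":[0.1,0.9,0.2],"roll":0},{"linear":[0.1,0.9,0.2],"roll":0},{"linear":[0.1,0.9,0.2],"roll":0},{"linear":[0.1,0.9,0.2],"roll":0},{"linear":[0,0,0],"roll":0},{"linear":[0,0,0],"roll":0}]'
python3 -c "
from h import *
go([.523,-.057,.067],22)"
```

```text
time_s: 3.8
position: [0.3903, 0.1248, 0.2421]
tool_rot: [[0.929, 0.371, 0.001], [0.371, -0.929, -0.0], [0.001, 0.001, -1.0]]
ft_force: [1.2, 1.5, 0.7]
grip_width: 0.0427
gripper_force: 0.0
time_s: 4.47
position: [0.4924, -0.0661, 0.1934]
tool_rot: [[0.93, 0.369, -0.001], [0.369, -0.93, 0.0], [-0.001, -0.001, -1.0]]
ft_force: [-0.9, -0.0, 0.6]
grip_width: 0.0429
gripper_force: 0.0
t 4.4667 yaw 21.63 units [0.8   0.073 3.16 ] roll units -0.073 rows>= 3.1
```

```bash
python3 -m jog '[{"linear":[0.4,0.04,0],"roll":-0.07},{"linear":[0.4,0.03,0.4],"roll":0},{"linear":[0,0,0.6],"roll":0},{"linear":[0,0,0.6],"roll":0},{"linear":[0,0,0.6],"roll":0},{"linear":[0,0,0.5],"roll":0},{"linear":[0,0,0.3],"roll":0},{"linear":[0,0,0.15],"roll":0},{"linear":[0,0,0],"roll":0},{"linear":[0,0,0],"roll":0}]'
python3 -c "
from h import *
go([.523,-.057,.067],22)"
```

```text
time_s: 5.3
position: [0.5235, -0.0544, 0.0689]
tool_rot: [[0.926, 0.378, 0.001], [0.378, -0.926, -0.0], [0.001, 0.0, -1.0]]
ft_force: [-0.6, 0.3, -0.4]
grip_width: 0.0424
gripper_force: 0.0
t 5.3 yaw 22.23 units [-0.037  0.056  0.047] roll units 0.046 rows>= 0.1
```

```bash
python3 -m jog '[{"linear":[-0.02,0.05,0.03],"roll":0},{"linear":[0,0,0],"roll":0},{"linear":[0,0,0],"roll":0},{"linear":[0,0,0],"roll":0},{"linear":[0,0,0],"roll":0},{"linear":[0,0,0],"roll":0},{"linear":[0,0,0],"roll":0},{"linear":[0,0,0],"roll":0}]' -1 50
```

```text
time_s: 5.97
position: [0.5235, -0.056, 0.0678]
tool_rot: [[0.926, 0.378, 0.0], [0.378, -0.926, 0.001], [0.001, -0.001, -1.0]]
ft_force: [-2.6, 4.0, 7.0]
grip_width: 0.0107
gripper_force: 49.5
```

```bash
python3 -m jog '[{"linear":[0,0,0],"roll":1},{"linear":[0,0,0],"roll":1},{"linear":[0,0,0],"roll":1},{"linear":[0,0,0],"roll":1},{"linear":[0,0,0],"roll":1},{"linear":[0,0,0],"roll":1},{"linear":[0,0,0],"roll":1},{"linear":[0,0,0],"roll":1},{"linear":[0,0,0],"roll":1},{"linear":[0,0,0],"roll":1},{"linear":[0,0,0],"roll":0.8},{"linear":[0,0,0],"roll":0.4}]'
python3 -c "
from h import *
print(env.observe()['wrist_torque']);go([.523,-.057,.067],22)"
```

```text
time_s: 6.97
position: [0.5232, -0.0585, 0.0678]
tool_rot: [[0.83, -0.558, -0.001], [-0.558, -0.83, -0.004], [0.002, 0.003, -1.0]]
ft_force: [-7.2, -11.1, 6.6]
grip_width: 0.011
gripper_force: 49.6
[-1.95211105  1.1355498   0.18569506]
t 6.9667 yaw -33.94 units [-0.024 -0.029  0.02 ] roll units -11.188 rows>= 0.0
```

```bash
python3 -m jog '[{"linear":[0,0,0],"roll":0.6},{"linear":[0,0,0],"roll":0.6},{"linear":[0,0,0],"roll":0},{"linear":[0,0,0],"roll":0}]'
python3 -c "
from h import *
print(env.observe()['wrist_torque']);go([.523,-.057,.067],22)"
```

```text
time_s: 7.3
position: [0.5231, -0.0586, 0.0678]
tool_rot: [[0.77, -0.637, -0.001], [-0.637, -0.77, -0.005], [0.002, 0.004, -1.0]]
ft_force: [-6.6, -12.1, 6.6]
grip_width: 0.0109
gripper_force: 58.6
[-1.8529854   1.22013375  1.23000211]
t 7.3 yaw -39.6 units [-0.027 -0.03   0.02 ] roll units -12.32 rows>= 0.0
```

The torque has jumped to 1.2 N m, so the knob is at its stop. Letting go and lifting.

```bash
python3 -m jog '[{"linear":[0,0,0],"roll":0},{"linear":[0,0,0],"roll":0},{"linear":[0,0,0],"roll":0},{"linear":[0,0,0],"roll":0},{"linear":[0,0,0],"roll":0},{"linear":[0,0,0],"roll":0},{"linear":[0,0,-0.5],"roll":0},{"linear":[0,0,-0.9],"roll":0},{"linear":[0,0,-0.9],"roll":-1},{"linear":[0,0,-0.9],"roll":-1},{"linear":[0,0,-0.5],"roll":-1},{"linear":[0,0,0],"roll":-1}]' 1
python3 - <<'E'
from h import *
go([.4925,.270,.22],8)
E
```

```text
time_s: 8.3
position: [0.525, -0.0569, 0.2196]
tool_rot: [[0.943, -0.334, 0.008], [-0.334, -0.943, -0.003], [0.009, -0.0, -1.0]]
ft_force: [-0.1, 0.1, 0.2]
grip_width: 0.0853
gripper_force: 0.0
t 8.3 yaw -19.51 units [-3.495 -7.432 -0.038] roll units -5.503 rows>= 7.9
```

```bash
python3 -m jog '[{"linear":[-0.35,-0.74,0],"roll":0},{"linear":[-0.35,-0.74,0],"roll":0},{"linear":[-0.35,-0.74,0],"roll":0},{"linear":[-0.35,-0.74,0],"roll":0},{"linear":[-0.35,-0.74,0],"roll":0},{"linear":[-0.35,-0.74,0],"roll":0},{"linear":[-0.35,-0.74,0],"roll":0},{"linear":[-0.35,-0.74,0],"roll":0},{"linear":[-0.35,-0.74,0],"roll":0},{"linear":[-0.35,-0.74,0],"roll":0}]'
python3 -m jog '[{"linear":[0,0,0],"roll":-1},{"linear":[0,0,0],"roll":-1},{"linear":[0,0,0],"roll":-1},{"linear":[0,0,0],"roll":-1},{"linear":[0,0,0],"roll":-0.8},{"linear":[0,0,0],"roll":0},{"linear":[0,0,0],"roll":0}]'
python3 - <<'E'
from h import *
go([.4925,.270,.098],8)
s=optics.get_image("side")[:,:,::-1];t=optics.get_image("top")[:,:,::-1]
cv2.imwrite("pics/side3.png",s);cv2.imwrite("pics/top3.png",t)
o=np.zeros((600,800,3),np.uint8)
o[:400,:400]=cv2.resize(t[150:230,235:315],(400,400),interpolation=cv2.INTER_CUBIC)
o[:400,400:]=cv2.resize(s[100:200,205:305],(400,400),interpolation=cv2.INTER_CUBIC)
cv2.imwrite("pics/m4.png",o)
E
```

```text
time_s: 9.13
position: [0.4914, 0.271, 0.2148]
tool_rot: [[0.941, -0.338, -0.0], [-0.338, -0.941, 0.0], [-0.0, 0.0, -1.0]]
ft_force: [0.4, -0.4, 0.5]
grip_width: 0.0854
gripper_force: 0.0
time_s: 9.72
position: [0.4919, 0.2693, 0.2147]
tool_rot: [[0.997, 0.072, -0.0], [0.072, -0.997, 0.0], [-0.0, -0.0, -1.0]]
ft_force: [0.4, 0.6, 0.7]
grip_width: 0.0853
gripper_force: 0.0
t 9.7167 yaw 4.1 units [ 0.018 -0.016  2.918] roll units -0.78 rows>= 2.8
```

View pics/m4.png

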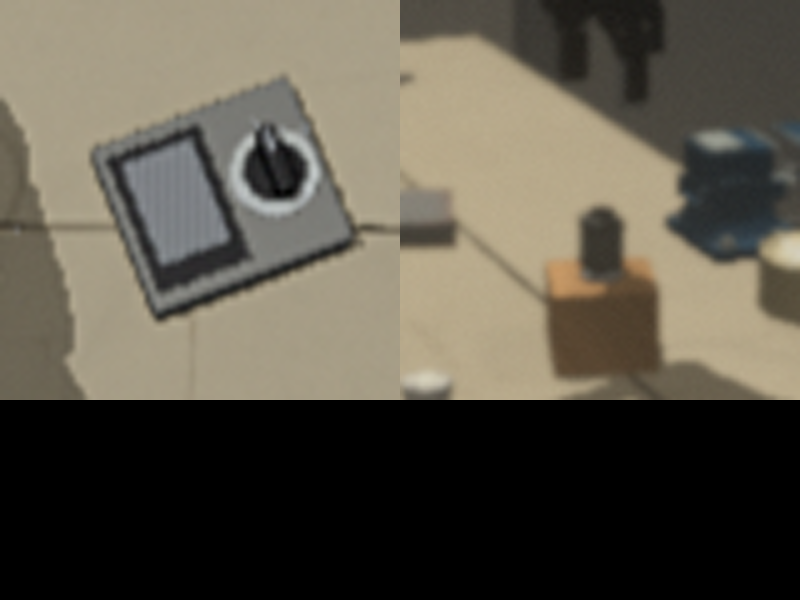

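The knob has sprung back to rest and the gripper is lined up above the gauge. Descending.

```bash
python3 -m jog '[{"linear":[0.02,-0.02,0.5],"roll":-0.8},{"linear":[0,0,0.6],"roll":0},{"linear":[0,0,0.6],"roll":0},{"linear":[0,0,0.5],"roll":0},{"linear":[0,0,0.4],"roll":0},{"linear":[0,0,0.28],"roll":0},{"linear":[0,0,0],"roll":0},{"linear":[0,0,0],"roll":0}]'
python3 -m jog '[{"linear":[0,0,0],"roll":0},{"linear":[0,0,0],"roll":0},{"linear":[0,0,0],"roll":0},{"linear":[0,0,0],"roll":0},{"linear":[0,0,0],"roll":0},{"linear":[0,0,0],"roll":0},{"linear":[0,0,0],"roll":0},{"linear":[0,0,0],"roll":0},{"linear":[0,0,0],"roll":0},{"linear":[0,0,0],"roll":0}]' -1 25
```

```text
time_s: 10.48
position: [0.4927, 0.2701, 0.0996]
tool_rot: [[0.99, 0.142, -0.001], [0.142, -0.99, -0.0], [-0.001, 0.0, -1.0]]
ft_force: [0.7, 0.3, 0.6]
grip_width: 0.0853
gripper_force: 0.0
time_s: 11.32
position: [0.4929, 0.2703, 0.1001]
tool_rot: [[0.99, 0.143, 0.001], [0.143, -0.99, 0.0], [0.001, -0.0, -1.0]]
ft_force: [-2.4, 0.1, 5.1]
grip_width: 0.0257
gripper_force: 27.6
```

```bash
python3 -m jog '[{"linear":[0,0,-0.2],"roll":0},{"linear":[0,0,-0.2],"roll":0},{"linear":[0,0,-0.2],"roll":0},{"linear":[0,0,-0.2],"roll":0},{"linear":[0,0,0],"roll":0},{"linear":[0,0,0],"roll":0},{"linear":[0,0,0],"roll":0}]' -1 25
for i in 1; do python3 -m jog '[{"linear":[-0.05,0,0],"roll":0},{"linear":[-0.05,0,0],"roll":0},{"linear":[0,0,0],"roll":0},{"linear":[0,0,0],"roll":0}]'; python3 -m jog '[{"linear":[-0.05,0,0],"roll":0},{"linear":[-0.05,0,0],"roll":0},{"linear":[0,0,0],"roll":0},{"linear":[0,0,0],"roll":0}]'; done
```

```text
time_s: 11.9
position: [0.4928, 0.2702, 0.1318]
tool_rot: [[0.99, 0.143, 0.001], [0.143, -0.99, 0.0], [0.001, -0.0, -1.0]]
ft_force: [-0.2, 1.9, 0.4]
grip_width: 0.0259
gripper_force: 26.9
time_s: 12.23
position: [0.4894, 0.2698, 0.1317]
tool_rot: [[0.99, 0.143, 0.002], [0.143, -0.99, 0.001], [0.002, -0.001, -1.0]]
ft_force: [4.0, 4.2, -0.6]
grip_width: 0.0259
gripper_force: 26.7
time_s: 12.57
position: [0.4855, 0.2693, 0.1317]
tool_rot: [[0.99, 0.143, 0.002], [0.143, -0.99, 0.001], [0.002, -0.001, -1.0]]
ft_force: [4.1, 4.5, -0.7]
grip_width: 0.0258
gripper_force: 26.7
```

```bash
python3 -m jog '[{"linear":[-0.05,0,0],"roll":0},{"linear":[-0.05,0,0],"roll":0},{"linear":[-0.05,0,0],"roll":0},{"linear":[-0.05,0,0],"roll":0},{"linear":[-0.05,0,0],"roll":0},{"linear":[-0.05,0,0],"roll":0},{"linear":[-0.05,0,0],"roll":0},{"linear":[-0.05,0,0],"roll":0},{"linear":[-0.06,0,0],"roll":0},{"linear":[0,0,0],"roll":0},{"linear":[0,0,0],"roll":0}]' -1 25
python3 -m jog '[{"linear":[0,0,-0.2],"roll":0},{"linear":[0,0,-0.4],"roll":0},{"linear":[0,0,-0.6],"roll":0},{"linear":[0,0,-0.6],"roll":0},{"linear":[0,0,-0.6],"roll":0},{"linear":[0,0,0],"roll":0},{"linear":[0,0,0],"roll":0}]' -1 60
python3 - <<'E'
from h import *
for n in("side","top"):cv2.imwrite(f"pics/{n}4.png",optics.get_image(n)[:,:,::-1])
p=env.observe()["position"];a=proj("side",p)[0];print(a,proj("top",p));print(p)
s=cv2.imread("pics/side4.png");x,y=(a-[45,40]).astype(int);print(x,y)
cv2.imwrite("pics/m5.png",cv2.resize(s[y:y+90,x:x+100],None,fx=6,fy=6,interpolation=cv2.INTER_CUBIC))
E
```

```text
time_s: 13.48
position: [0.4671, 0.2667, 0.1316]
tool_rot: [[0.99, 0.143, 0.002], [0.143, -0.99, 0.001], [0.002, -0.001, -1.0]]
ft_force: [3.6, 4.6, -1.6]
grip_width: 0.0253
gripper_force: 26.6
time_s: 14.07
position: [0.4664, 0.266, 0.2281]
tool_rot: [[0.99, 0.143, 0.001], [0.143, -0.99, -0.0], [0.001, 0.001, -1.0]]
ft_force: [0.5, 0.2, -1.6]
grip_width: 0.0254
gripper_force: 63.4
[247.11114243 118.39789767] [[167.87679558 185.78247127]]
[0.46590487 0.26591109 0.22635358]
202 78
```

View pics/m5.png

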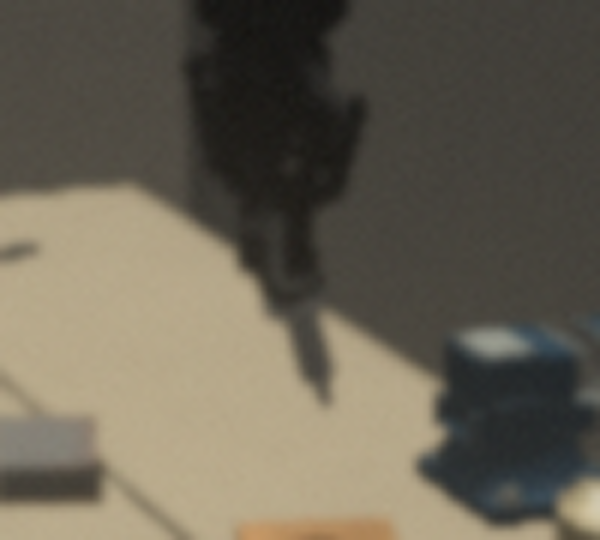

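The gauge is out and tilted the right way, with its tip at side px (256.1,145.1). Next I'll work out the tilt, and get a better tip estimate near the rest, where the side camera is closer. First the move to the rest.

```bash
cat >> h.py <<'E'
def tip(t,L,r=0,s=None):
    # t lean about tool y (tip toward +tool x), r side lean (tip toward +tool y)
    s=s or env.observe();R=np.array(s["tool_rot"]);t,r=np.radians([t,r])
    v=np.array([np.sin(t),np.sin(r),0]);v[2]=np.sqrt(1-v@v)
    return np.array(s["position"])+R@(v*L)
E
python3 - <<'E'
from h import *
for t in(14,17,20,23): print(t,[proj("side",tip(t,L))[0].round(1).tolist() for L in(.04,.075,.091)])
print(proj("side",tip(20,.091,4)),[(np.array(p)/6+[202,78]).round(1) for p in((300,305),(310,342),(325,403))])
# target: TCP for tip 25mm off the disc along the normal, tilt 20, yaw 13
def tgt(L,off,yaw=13.,S=np.array([.486,-.2665,.0365])):
    y=np.radians(yaw);n=np.array([-np.sin(np.radians(20))*np.cos(y),-np.sin(np.radians(20))*np.sin(y),np.cos(np.radians(20))])
    return S+n*(L+off)
print(tgt(.091,.03),tgt(.091,-.008));P=tgt(.091,.03);P[2]=.23;go(P,8)
E
```

```text
14 [[250.1, 130.8], [252.6, 141.5], [253.7, 146.3]]
17 [[250.7, 130.6], [253.7, 140.9], [255.0, 145.6]]
20 [[251.2, 130.2], [254.7, 140.4], [256.3, 144.9]]
23 [[251.8, 129.9], [255.8, 139.7], [257.6, 144.1]]
[[257.43334579 145.36904263]] [array([252. , 128.8]), array([253.7, 135. ]), array([256.2, 145.2])]
[ 0.44567624 -0.27580947  0.15020281] [ 0.4583399  -0.27288584  0.11449449]
t 14.1667 yaw 8.21 units [-2.436 13.332 -0.073] roll units 0.043 rows>= 13.0
```

```bash
python3 -m jog '[{"linear":[-0.15,0.83,0],"roll":0},{"linear":[-0.15,0.83,0],"roll":0},{"linear":[-0.15,0.83,0],"roll":0},{"linear":[-0.15,0.83,0],"roll":0},{"linear":[-0.15,0.83,0],"roll":0},{"linear":[-0.15,0.83,0],"roll":0},{"linear":[-0.15,0.83,0],"roll":0},{"linear":[-0.15,0.83,0],"roll":0},{"linear":[-0.15,0.83,0],"roll":0},{"linear":[-0.15,0.83,0],"roll":0},{"linear":[-0.15,0.83,0],"roll":0},{"linear":[-0.15,0.83,0],"roll":0}]'
python3 -m jog '[{"linear":[-0.15,0.83,0],"roll":0},{"linear":[-0.15,0.83,0],"roll":0},{"linear":[-0.15,0.83,0],"roll":0},{"linear":[-0.15,0.83,0],"roll":-0.3},{"linear":[0,0,0],"roll":-0.7},{"linear":[0,0,0],"roll":0},{"linear":[0,0,0],"roll":0}]'
python3 - <<'E'
from h import *
go([.4457,-.2758,.1502],13)
E
```

```text
time_s: 15.17
position: [0.4513, -0.1397, 0.2263]
tool_rot: [[0.99, 0.143, -0.003], [0.143, -0.99, 0.001], [-0.003, -0.002, -1.0]]
ft_force: [0.5, -0.1, -0.9]
grip_width: 0.0251
gripper_force: 63.3
time_s: 15.75
position: [0.4471, -0.2726, 0.2264]
tool_rot: [[0.974, 0.227, -0.002], [0.227, -0.974, 0.002], [-0.002, -0.003, -1.0]]
ft_force: [-0.1, 0.6, -1.0]
grip_width: 0.0249
gripper_force: 63.5
t 15.75 yaw 13.11 units [-0.048  0.074  1.904] roll units 0.022 rows>= 1.8
```

```bash
python3 -m jog '[{"linear":[-0.05,0.07,0.3],"roll":0},{"linear":[0,0,0.5],"roll":0},{"linear":[0,0,0.5],"roll":0},{"linear":[0,0,0.4],"roll":0},{"linear":[0,0,0.2],"roll":0},{"linear":[0,0,0],"roll":0},{"linear":[0,0,0],"roll":0}]'
python3 - <<'E'
from h import *
for n in("side","top"):cv2.imwrite(f"pics/{n}5.png",optics.get_image(n)[:,:,::-1])
s=env.observe();print(s["position"])
for t in(17,20,23): print(t,[proj("side",tip(t,L))[0].round(1).tolist() for L in(.04,.075,.091)])
print(proj("side",tip(20,.091,4)),proj("side",[.486,-.2665,.0365]))
im=cv2.imread("pics/side5.png")
cv2.imwrite("pics/m6.png",cv2.resize(im[195:285,295:395],None,fx=8,fy=6.66,interpolation=cv2.INTER_CUBIC))
E
```

```text
time_s: 16.33
position: [0.4465, -0.2758, 0.1519]
tool_rot: [[0.973, 0.229, -0.0], [0.229, -0.973, 0.0], [-0.0, -0.0, -1.0]]
ft_force: [-0.4, 0.7, -1.2]
grip_width: 0.0252
gripper_force: 63.5
[ 0.44667464 -0.27633361  0.1526259 ]
17 [[339.3, 229.0], [341.8, 241.4], [342.9, 246.9]]
20 [[340.0, 228.5], [343.0, 240.4], [344.3, 245.7]]
23 [[340.6, 227.9], [344.2, 239.4], [345.8, 244.5]]
[[346.38169522 246.72219056]] [[346.20885138 256.42776439]]
```

View pics/m6.png

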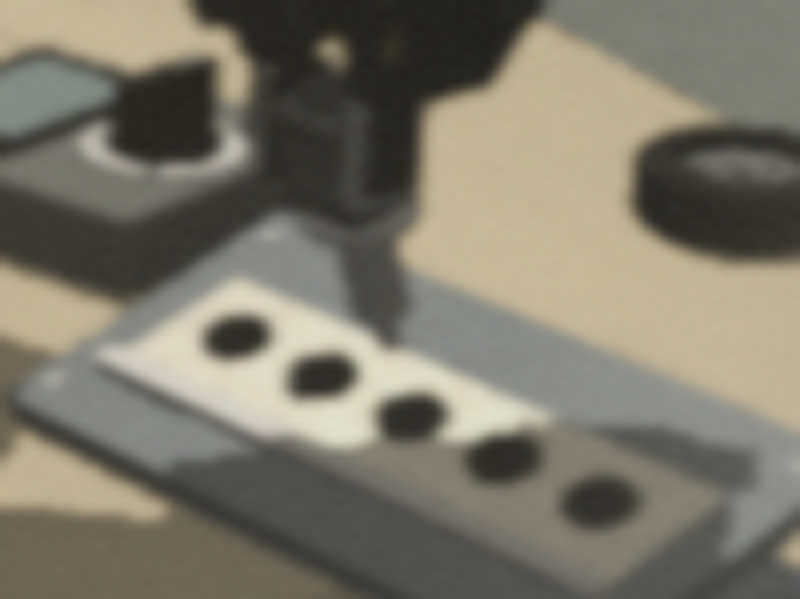

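The tip is at side px of about (343.8,246.2), against a prediction of (344.3,245.7) for a 20° tilt, so the tilt is about 19–20°. It heads for the middle disc at (346,257). Moving in along the normal.

```bash
python3 - <<'E'
from h import *
y,t=np.radians([13,20]);n=np.array([-np.sin(t)*np.cos(y),-np.sin(t)*np.sin(y),np.cos(t)])
for o in(.005,-.008): go(np.array([.486,-.2665,.0365])+n*(.091+o),13)
print(env.observe()["ft_force"])
E
```

```text
t 16.4333 yaw 13.23 units [ 0.192 -0.019  0.648] roll units 0.045 rows>= 0.6
t 16.4333 yaw 13.23 units [ 0.303 -0.019  0.954] roll units 0.045 rows>= 1.0
[ 0.55494615 -0.03211231 -1.28125081]
```

```bash
python3 -m jog '[{"linear":[0.06,-0.01,0.2],"roll":0},{"linear":[0.06,0,0.2],"roll":0},{"linear":[0.05,0,0.15],"roll":0},{"linear":[0.02,0,0.1],"roll":0},{"linear":[0,0,0],"roll":0},{"linear":[0,0,0],"roll":0},{"linear":[0,0,0],"roll":0}]' 
python3 -m jog '[{"linear":[0.017,0,0.047],"roll":0},{"linear":[0,0,0],"roll":0},{"linear":[0,0,0],"roll":0},{"linear":[0,0,0],"roll":0}]'
python3 -m jog '[{"linear":[0.017,0,0.047],"roll":0},{"linear":[0,0,0],"roll":0},{"linear":[0,0,0],"roll":0},{"linear":[0,0,0],"roll":0}]'
python3 -m jog '[{"linear":[0.017,0,0.047],"roll":0},{"linear":[0,0,0],"roll":0},{"linear":[0,0,0],"roll":0},{"linear":[0,0,0],"roll":0}]'
python3 -m jog '[{"linear":[0.017,0,0.047],"roll":0},{"linear":[0,0,0],"roll":0},{"linear":[0,0,0],"roll":0},{"linear":[0,0,0],"roll":0}]'
python3 -c "
from h import *
y,t=np.radians([13,20]);n=np.array([-np.sin(t)*np.cos(y),-np.sin(t)*np.sin(y),np.cos(t)])
go(np.array([.486,-.2665,.0365])+n*(.091-.008),13)
import time
F=[]
for i in range(6):
    optics.get_image('top');F.append(env.observe()['ft_force'])
print(np.mean(F,0),np.std(F,0))"
```

```text
time_s: 17.02
position: [0.4536, -0.2743, 0.1258]
tool_rot: [[0.974, 0.229, 0.0], [0.229, -0.974, -0.0], [0.0, 0.0, -1.0]]
ft_force: [-1.2, -0.7, -0.2]
grip_width: 0.0256
gripper_force: 63.5
time_s: 17.35
position: [0.4543, -0.2741, 0.1239]
tool_rot: [[0.974, 0.229, 0.0], [0.229, -0.974, -0.0], [0.0, 0.0, -1.0]]
ft_force: [0.7, -0.1, -0.9]
grip_width: 0.0252
gripper_force: 63.5
time_s: 17.68
position: [0.4549, -0.2739, 0.1219]
tool_rot: [[0.973, 0.229, 0.0], [0.229, -0.973, -0.0], [0.0, 0.0, -1.0]]
ft_force: [-0.4, -1.2, -0.0]
grip_width: 0.0254
gripper_force: 63.6
time_s: 18.02
position: [0.4556, -0.2738, 0.12]
tool_rot: [[0.973, 0.229, -0.0], [0.229, -0.973, -0.0], [-0.0, 0.0, -1.0]]
ft_force: [-0.4, 0.0, -0.1]
grip_width: 0.0253
gripper_force: 63.6
time_s: 18.35
position: [0.4562, -0.2736, 0.1181]
tool_rot: [[0.973, 0.229, -0.0], [0.229, -0.973, -0.0], [-0.0, 0.0, -1.0]]
ft_force: [-1.0, -1.2, 0.8]
grip_width: 0.0256
gripper_force: 63.7
t 18.35 yaw 13.22 units [ 0.057 -0.005  0.091] roll units 0.045 rows>= 0.1
[-1.25855062 -0.8171192   0.30146138] [0.56313475 0.277451   0.39166207]
```

```bash
python3 -m jog '[{"linear":[0.017,0,0.047],"roll":0},{"linear":[0,0,0],"roll":0},{"linear":[0,0,0],"roll":0},{"linear":[0,0,0],"roll":0}]'
python3 - <<'E'
from h import *
y,t=np.radians([13,20]);n=np.array([-np.sin(t)*np.cos(y),-np.sin(t)*np.sin(y),np.cos(t)])
F=[]
for i in range(50):
    im=optics.get_image('side');F.append(env.observe()['ft_force'])
F=np.array(F);f=F.mean(0);e=F.std(0)/7
print(f,e,"normal",(f+[0,0,1.18])@n,env.observe()["position"])
cv2.imwrite("pics/side6.png",im[:,:,::-1]);im=im[:,:,::-1]
print([proj("side",tip(a,.091-.008))[0].round(1).tolist() for a in(17,20,23)])
cv2.imwrite("pics/m7.png",cv2.resize(im[195:285,295:395],None,fx=8,fy=6.66,interpolation=cv2.INTER_CUBIC))
E
```

```text
time_s: 18.98
position: [0.4568, -0.2734, 0.1162]
tool_rot: [[0.974, 0.229, -0.0], [0.229, -0.974, 0.0], [-0.0, -0.0, -1.0]]
ft_force: [-1.5, -1.1, 1.0]
grip_width: 0.0253
gripper_force: 63.7
[-1.93753296 -1.11995178  1.05530129] [0.07611612 0.06614974 0.07998896] normal 2.8323537167854744 [ 0.45686211 -0.27341787  0.1162156 ]
[[344.4, 257.1], [345.8, 256.0], [347.1, 254.8]]
```

View pics/m7.png

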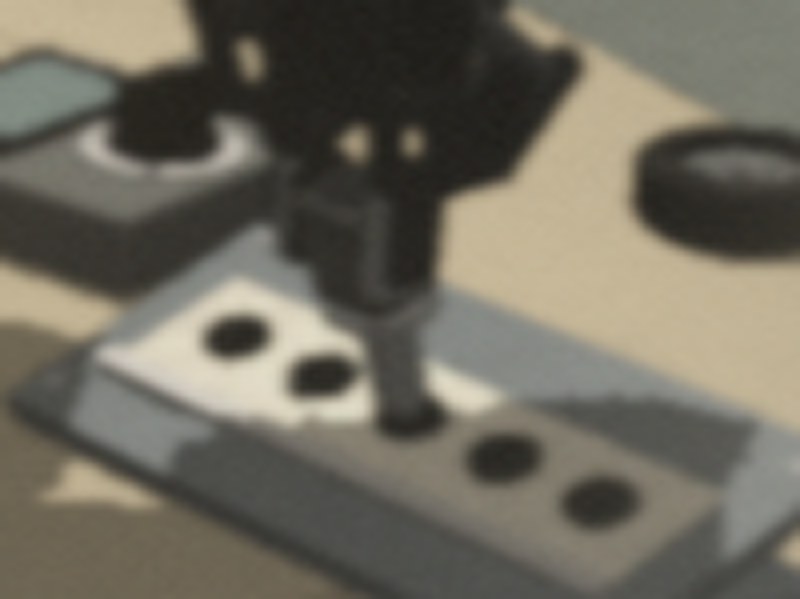

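The plunger is on the middle disc. Force suggests a depth of about 9 mm and geometry about 6 mm. I'll back off a little and sample the force to settle it.

```bash
cat > f.py <<'E'
from h import *
n=np.array([-.333,-.077,.94]);F=[]
for i in range(16):
    optics.get_image('top');F.append(env.observe()['ft_force'])
f=np.mean(F,0);print("F",f.round(2),"normal",round((f+[0,0,1.18])@n,2),"along",round(1000*(np.array(env.observe()["position"])-[.486,-.2665,.037])@n,2))
E
python3 -m jog '[{"linear":[-0.034,0,-0.094],"roll":0},{"linear":[0,0,0],"roll":0},{"linear":[0,0,0],"roll":0},{"linear":[0,0,0],"roll":0}]' >/dev/null; python3 f.py
python3 -m jog '[{"linear":[-0.017,0,-0.047],"roll":0},{"linear":[0,0,0],"roll":0},{"linear":[0,0,0],"roll":0},{"linear":[0,0,0],"roll":0}]' >/dev/null; python3 f.py
python3 -m jog '[{"linear":[-0.034,0,-0.094],"roll":0},{"linear":[0,0,0],"roll":0},{"linear":[0,0,0],"roll":0},{"linear":[0,0,0],"roll":0}]' >/dev/null; python3 f.py
```

```text
F [-0.11 -0.37  0.53] normal 1.67 along 88.71
F [-0.26  0.24  0.09] normal 1.27 along 90.67
F [-0.03  0.   -0.97] normal 0.2 along 94.71
```

Contact comes at along ≈ 93.6 mm, so half-way in is along ≈ 85.6 mm. Pressing in 9.1 mm.

```bash
python3 -m jog '[{"linear":[0.026,0,0.071],"roll":0},{"linear":[0.026,0,0.071],"roll":0},{"linear":[0.026,0,0.071],"roll":0},{"linear":[0,0,0],"roll":0},{"linear":[0,0,0],"roll":0},{"linear":[0,0,0],"roll":0}]'; python3 f.py
```

```text
time_s: 25.38
position: [0.4566, -0.2736, 0.1172]
tool_rot: [[0.974, 0.229, -0.0], [0.229, -0.974, -0.0], [-0.0, 0.0, -1.0]]
ft_force: [-0.8, -1.0, 1.5]
grip_width: 0.0255
gripper_force: 63.7
F [-1.36 -1.42  1.03] normal 2.63 along 85.64
```

```bash
python3 -c "
from rig import env
print(env.close_job())"
```

```text
the job is handed in; nothing more can be done
None
```

I turned the knob to its stop and it sprang back, then lifted the gauge out and handed the job in while holding its plunger on the middle disc, about 8 mm in by force and square to the strip to within about 2° by my camera estimate.

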